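Test the clay sea, then crack open the drying box and hold it ajar

ROBOT

A 6-joint arm with a two-finger parallel gripper is mounted at the origin on the work surface. World frame = base frame: x ahead of the robot, y to its left, z up, the work surface at z = 0. Lengths are in m, angles in rad, forces in N, time in s.
With the tool pointing down it reaches from about 0.275 to 0.75 m from the base axis. Payload 10.2 kg.
Tool frame: the origin (TCP) lies midway between the tips of the shut fingers; the grasp point (between the pads) lies 19 mm behind it (env.hold_point_z is the distance from the TCP to the grasp point, in m); x points along the fingers, z is the direction in which the jaws open and shut, and the axes are right-handed (so a half turn about x gives the same grasp; the last joint's range is limited). The gripper opens to 85 mm and grips with 20 to 120 N. Pads are 22 mm wide; open, the fingers measure 114 mm over their backs; the gripper's body (76 mm by 85 mm) begins 54 mm behind the grasp point. The pads swing forward as they close: fully open they stand 13 mm farther back than shut.
Start: joints at [1.102, 0.313, 1.498, -0, 1.331, -0.223], TCP at [0.128, 0.509, 0.231] pointing down, gripper open.
Joint ranges: [-2.94, 2.94], [-0.97, 2.17], [0.19, 2.56], [-1.23, 4.37], [0.02, 3.11], [-2.88, 2.88]. Speed limits (rad/s): [2.39, 2.39, 3.01, 3.14, 3.14, 3.14].

INTERFACE

Orientations are given as a unit quaternion [x, y, z, w].
In Python, from bench import env, kinematics, monitor, eyes, job gives the robot as it stands. The module is installed in compiled form; this text tells all that it offers. Calls block until the motion is done:
- env.reach(position, orientation): joint-space move of the TCP to a pose.
- env.movel(position, velocity=0.15, frame=None, guard=None): straight line of the TCP; frame=None keeps the orientation; velocity is the mean speed in m/s. With guard (N) it stops when the force on the tool has changed by that much, and returns True; else False.
- env.set_joints(angles): joint-space move.
- env.release() and env.close_gripper(effort=None): open the fingers fully, or close them until they stop; effort is the grip in N (None keeps the last).
- env.hold(seconds).
- kinematics.ik(position, orientation): joint angles nearest the present ones, or None.
- monitor.sense(): the state.
- eyes.grab_frame(name): name is "scene" or "top" or "wrist"; returns a dict with "frame" (420x560x3 uint8, red, green, blue), "mtx" (3x3 intrinsics, pixels), "view" (4x4, takes a point from world to camera coordinates). Camera axes: x right, y down, z forward; pixel columns grow to the right and rows downward; lengths in m; the calibration is good to about 2 mm. A picture is of the moment at which its call begins. There is no depth.
A pose or a line that the arm cannot do raises env.MotionError and nothing moves.
- job.hand_in(): hands the job in, once; it reports no verdict.
The state is a dict: "clock": time; "joints": joint angles; "qvel": joint speeds; "joint_efforts": joint torques, N m; "position": TCP position; "ee_rot": TCP orientation; "contact_force": force on the tool from outside, world axes, zero at the start; "ft_torque": the same for the moment, N m; "finger_gap": opening from 0.0 (shut) to 1.0 (fully open).
Only numpy, scipy, OpenCV 4.12 (cv2) and the standard library are available. Lean on these libraries where they do the work, as an engineer would, in place of code of your own. Each camera call takes 0.05 s, during which the arm holds its last target. There are 200 camera calls.

TASK

I want to know that the clay sea base is hard before it goes into the drying box: take the pocket penetrometer out of its block and gently press its tip inside each of the three pencilled rings on the sea base until the plunger springs in about 4 mm, starting with the ring beside the rock and working away from it, then put it back home, upright in its block. Then take the drying box's lid by its knob, pull it free of the sticky gasket without letting it fly open, and finish still holding it by the knob, steady, three to four centimetres open at the front edge, so that I can slip the base in. Leave the sea base and everything else on the desk where it lies.

Things in the scene. Friction and masses are not known exactly. Their poses are not given: they have to be found in the camera images.
- penetrometer: Pocket penetrometer for clay, about 0.155 kg, upright in its block: aluminium barrel 18 in diameter, 5 to 95 above the origin; collar 28 in diameter, 5 thick; nose tapering from 18 to 10, to 16 below the origin; below it a sprung steel plunger, 6 in diameter, its flat tip 42 below the origin. Origin: centre of the collar's underside, which rests on the block; own z up the barrel.
- plunger (a joint): How far the penetrometer's plunger is pushed in, m: 0 at rest, 0.012 is its stop. The push is about 1 N at first, 2.6 N at 0.004, 5.8 N at the stop.
- block: Wooden block 62 by 62, 50 high, heavy and fixed; origin under its centre. A vertical round hole 20 in diameter goes right through its middle; the collar of the penetrometer rests on its top, 50 above the desk, when it is home.
- sea_base: Loose slab of hardened, painted grey clay, 138 long (own x), 64 wide, 18 thick with rounded ends; about 0.25 kg; lies flat. A moulded rock 26 across, rising 11 above the top, sits at its +x end, 52 from the centre. Origin under its centre.
- ring1 (a point): Centre, on the clay's top face, of the pencilled ring (15 across) next to the rock, 28 from the rock's middle. The rings lie in a line along the slab, 36 apart.
- ring2 (a point): Centre of the middle pencilled ring, on the clay's top face.
- ring3 (a point): Centre of the pencilled ring farthest from the rock, on the clay's top face.
- drying_box: Clear acrylic drying box, 170 (own x) by 180 (own y), 72 high plus a 3 black gasket, heavy and fixed; origin under its centre. Its white lid is hinged along the edge at own +x (away from the robot); the front, with the round humidity dial, is own -x.
- lid (a joint): Angle of the drying box's white lid, rad: 0 shut, growing as the front edge (175 from the hinge) rises; 0.20 is a 35 mm gap there. The gasket sticks: breaking it takes about 15 N straight up at the knob (more if fast), most in the first 2 mm of lift, gone by 9 mm; it does not stick again. Then only the lid's weight is left (1.5 N at the knob), and it falls shut if let go.
- lid_knob (a point): Centre of the top of the lid's black knob: round head 30 in diameter, 16 high, its top 26 above the lid's top face, on a neck 16 in diameter; 150 from the hinge line, near the lid's front edge, mid-width. The lid is 184 wide, 8 thick; its top face is 83 above the desk when shut. Axes turn with the lid.
- lid_hinge (a point): Middle of the lid's hinge line, at the back of the box (own +x side), 75 above the desk, level with the lid's underside; the hinge line runs along the box's own y.
- bottle: Bulbous clear glass whisky bottle lying along y on a wooden cradle, 200 long, 112 across, about 122 high; origin under the cradle's centre.
- ships_wheel: Miniature brass ship's wheel lying flat, 52 across, 7 high; origin under its centre.
- pliers: Long-nosed steel pliers with black grips lying flat along their own x, about 165 long, 46 wide, 11 high; origin near the pivot.
- mast_blank: Square cedar mast blank lying along its own y, 190 long, 9 by 9; origin under its centre.
- glue_bottle: Upright white glue bottle, 36 across, about 85 high; origin under its centre.
- thread_spool: Upright wooden thread spool, 28 across, 34 high; origin under its centre.
- sanding_block: Cork sanding block, 70 by 45, 26 high; origin under its centre.
- plunger_tip (a point): Centre of the flat tip of the penetrometer's plunger, 42 below the penetrometer's origin while the plunger is out.
There are look-alikes about, which are no part of the job. Of the things that look like the block, the middle-sized one is meant.

How it is judged:
On the way, in this order (a step that is already met when the one before it is completed fails the run):
1. the plunger is pressed in at least 1.5 mm inside the ring beside the rock (distance between plunger_tip and ring1 below 0.0075 m and value of joint plunger above 0.0015 m and contact force between penetrometer and sea_base above 0.5 N), for 0.1 s.
2. then inside the middle ring (distance between plunger_tip and ring2 below 0.0075 m and value of joint plunger above 0.0015 m and contact force between penetrometer and sea_base above 0.5 N), for 0.1 s.
3. then inside the ring farthest from the rock (distance between plunger_tip and ring3 below 0.0075 m and value of joint plunger above 0.0015 m and contact force between penetrometer and sea_base above 0.5 N), for 0.1 s.
4. the penetrometer stands home in its block, released, the lid still shut (horizontal distance between penetrometer and block below 0.004 m and height (world z) of penetrometer between 0.047 and 0.054 m and angle between penetrometer's own z axis and vertical below 0.07 rad and contact force between penetrometer and the fingers below 0.05 N and value of joint lid below 0.03 rad), for 0.2 s.
5. the lid is broken free of its gasket by the fingers (value of joint lid above 0.06 rad and contact force between the fingers and lid above 0.5 N), for 0.1 s.
At the end, for the whole second after the job is handed in: The fingers hold the lid by its knob, steady, at 0.14 to 0.29 rad (25 to 50 mm open at the front); the penetrometer stands released and upright in its block (4 mm), collar on its top; the sea base and the bystanders lie within 15 mm of where they were (value of joint lid between 0.14 and 0.29 rad and velocity of joint lid between -0.05 and 0.05 rad/s and contact force between the fingers and lid above 0.5 N and distance between the grasp point and lid_knob below 0.035 m and horizontal distance between penetrometer and block below 0.004 m and height (world z) of penetrometer between 0.047 and 0.054 m and angle between penetrometer's own z axis and vertical below 0.07 rad and contact force between penetrometer and the fingers below 0.05 N and distance of sea_base from where it was at the start of the episode below 0.015 m and not (distance of any of bottle, ships_wheel, pliers, mast_blank, glue_bottle, thread_spool, sanding_block from where it was at the start of the episode above 0.015 m)); the arm keeps its last pose, push and grip.
It fails at once if the penetrometer is pushed onto the sea base with more than 20 N (contact force between penetrometer and sea_base above 20 N).
It fails at once if the lid flies open past 0.42 rad (75 mm at the front edge) (value of joint lid above 0.42 rad).
It fails at once if the sea base is shoved more than 15 mm (distance of sea_base from where it was at the start of the episode above 0.015 m).
It fails at once if another thing on the desk is moved more than 15 mm (distance of any of bottle, ships_wheel, pliers, mast_blank, glue_bottle, thread_spool, sanding_block from where it was at the start of the episode above 0.015 m).
It also fails if it takes over 64 s, if anything falls off the work surface, if the arm or the gripper's body presses on something with over 40 N, if the wrist force passes 120 N, or if a joint passes its speed limit or range.

## Working session

There is one attempt and no reset: what is moved stays moved. The work goes in short steps, each a Python script; the robot and the scene stay as the last script left them, time stands still between calls to the robot, and variables do not carry over. Pictures are saved under pics/ and viewed, about 8 in all and at most 12, crops included, and the job is handed in when it is done.

```bash
mkdir -p pics; cat > h.py <<'E'
import numpy as np, cv2
from bench import env,kinematics,monitor,eyes,job
def snap(cam,fn,crop=None,k=1):
    d=eyes.grab_frame(cam); im=d["frame"][:,:,::-1]
    np.savez(fn.replace('.png','.npz'),K=d["mtx"],V=d["view"],im=im)
    save(im,fn,crop,k); return d
def save(im,fn,crop=None,k=1):
    if crop: a,b,c,e=crop; im=im[b:e,a:c]
    cv2.imwrite(fn,cv2.resize(im,None,fx=k,fy=k,interpolation=cv2.INTER_CUBIC))
def pix2w(f,u,v,z):
    d=np.load(f); K,V=d['K'],d['V']; R=V[:3,:3];t=V[:3,3]
    c=-R.T@t; r=R.T@np.linalg.solve(K,[u,v,1.]); return c+r*(z-c[2])/r[2]
def w2pix(f,p):
    d=np.load(f); q=d['V'][:3,:3]@np.array(p)+d['V'][:3,3]; q=d['K']@q; return q[:2]/q[2]
E
python3 - <<'E'
from h import *
snap("top","pics/top.png",None,1.42); snap("scene","pics/scene.png",None,1.42)
s=monitor.sense(); print(s, env.hold_point_z)
E
```

```text
{'clock': 0.1, 'joints': array([ 1.10160971e+00,  3.13358472e-01,  1.49834714e+00, -2.69890196e-05,
        1.33100062e+00, -2.23341506e-01]), 'qvel': array([ 0.00160566, -0.00095074, -0.00133819, -0.00016003,  0.00029921,
        0.00069853]), 'joint_efforts': array([ 2.84124013e-03, -4.12895644e+01, -2.60138333e+01, -2.32222374e-04,
        3.09732692e-03,  1.00333565e-05]), 'position': array([0.12765578, 0.50900932, 0.23081577]), 'ee_rot': array([-0.43509815,  0.55788481,  0.4347466 ,  0.55717998]), 'contact_force': array([ 0.09735722, -0.32840002, -0.36950598]), 'ft_torque': array([0.0193206 , 0.03762184, 0.04867887]), 'finger_gap': 0.9953778369353496} 0.0187
```

View pics/top.png

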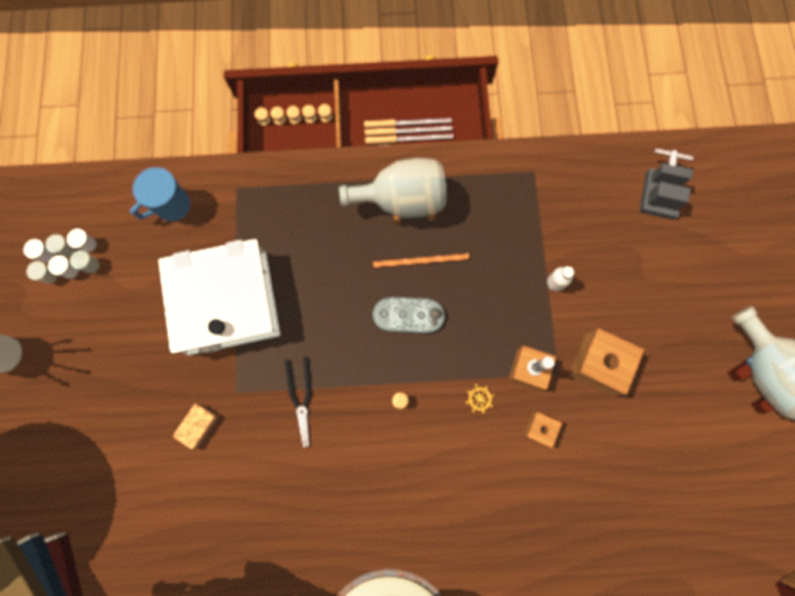

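View pics/scene.png

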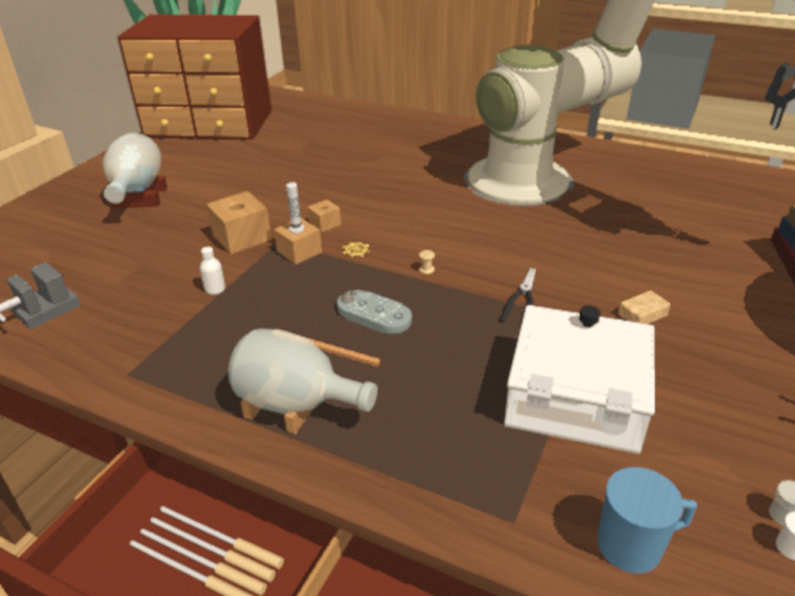

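The top picture (1.42x) shows three pierced blocks: the large one at (611,361), the middle one at (534,367) with the penetrometer in it, and the small one at (545,430). The middle one is meant. The slab is at (409,315) with its rock at the right end (437,315), and the lid knob is at (216,327). Next is a close crop.

```bash
python3 - <<'E'
from h import *
im=np.load('pics/top.npz')['im']
f=lambda a,b,c,e,k:cv2.resize(im[b:e,a:c],None,fx=k,fy=k,interpolation=cv2.INTER_CUBIC)
A=f(255,200,325,245,8)[:, :400*2]   # slab 560x360
B=f(355,235,400,280,5) # block 225
C=f(105,160,205,255,3)
out=np.zeros((600,800,3),np.uint8)
out[:360,:560]=A; out[:225,570:795]=B; out[:]=out; out[240:240+285,500:800]=C if False else out[240:525,500:800]
out[365:365+235,0:300]=C[:235]
print(A.shape,B.shape,C.shape)
# scene crop of block
s=np.load('pics/scene.npz')['im']; D=cv2.resize(s[120:190,190:240],None,fx=4.5,fy=4.5,interpolation=cv2.INTER_CUBIC)
out[600-315:600,570:795]=D
cv2.imwrite('pics/c1.png',out)
E
```

```text
(360, 560, 3) (225, 225, 3) (285, 300, 3)
```

View pics/c1.png

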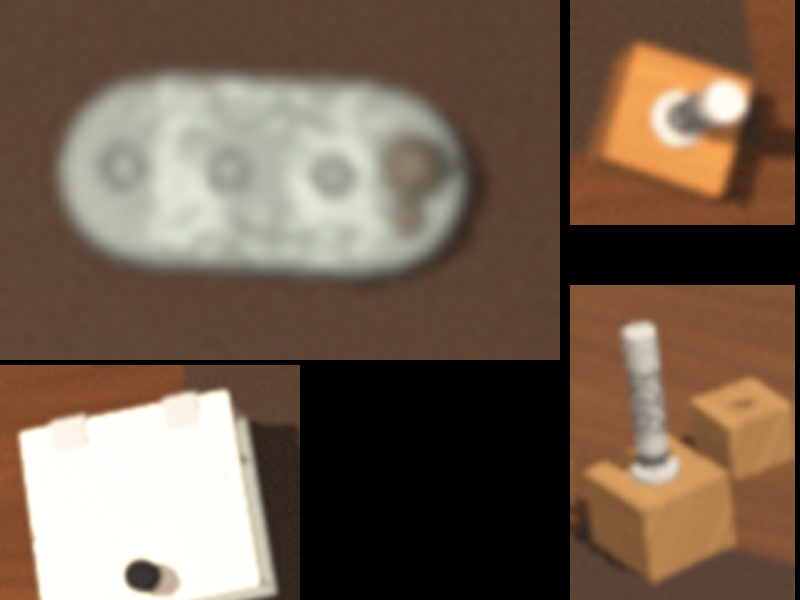

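```bash
python3 - <<'E'
from h import *
T='pics/top.npz';S='pics/scene.npz'
q=lambda x,y,k,ox,oy:((x+.5)/k-.5+ox,(y+.5)/k-.5+oy)
for n,p,z in [('ring1',(333,176),.018),('ring2',(229,168),.018),('ring3',(124,166),.018),('L',(58,168),.009),('R',(470,177),.009)]:
    print(n,pix2w(T,*q(*p,8,255,200),z))
print('collar',pix2w(T,*q(106,118,5,355,235),.055),'top',pix2w(T,*q(154,102,5,355,235),.145))
print('knob',pix2w(T,*q(143,210,3,105,160),.109))
print('edge',pix2w(T,*q(22,67,3,105,160),.083),pix2w(T,*q(227,26,3,105,160),.083))
print('front corners',pix2w(T,170/1.42,353/1.42,.083),pix2w(T,270/1.42,340/1.42,.083))
r=lambda p:(p[0]/1.42,p[1]/1.42)
print('scene knob',pix2w(S,*r((589,311)),.109),'collar',pix2w(S,*q(655-570,468-285,4.5,190,120),.055),'ptop',pix2w(S,*q(638-570,327-285,4.5,190,120),.145))
for c in (T,S):
  d=np.load(c);print(-d['V'][:3,:3].T@d['V'][:3,3])
# block sides B corners (top z .05)
for p in [(637,42),(752,82),(722,198),(598,155)]: print('blk',pix2w(T,*q(p[0]-570,p[1],5,355,235),.05))
E
```

```text
ring1 [ 0.57703243 -0.09329985  0.018     ]
ring2 [ 0.58189411 -0.05787679  0.018     ]
ring3 [ 0.58469146 -0.02194863  0.018     ]
L [0.58700355 0.00100944 0.009     ]
R [ 0.57553952 -0.14103306  0.009     ]
collar [ 0.46210641 -0.29068239  0.055     ] top [ 0.46167818 -0.29165833  0.145     ]
knob [0.56110123 0.27197031 0.109     ]
edge [0.69943752 0.38795042 0.083     ] [0.72658461 0.20763758 0.083     ]
front corners [0.52185903 0.36260369 0.083     ] [0.53488537 0.18351065 0.083     ]
scene knob [0.56284952 0.27516454 0.109     ] collar [ 0.46440516 -0.28976462  0.055     ] ptop [ 0.45878189 -0.2939817   0.145     ]
[ 0.38706738 -0.03547885  1.07499028]
[1.37549641 0.36996568 0.71904621]
blk [ 0.50321967 -0.27591446  0.05      ]
blk [ 0.478831   -0.33363459  0.05      ]
blk [ 0.42016334 -0.31105715  0.05      ]
blk [ 0.44578612 -0.24945337  0.05      ]
```

```bash
cat >> h.py <<'E'
from scipy.spatial.transform import Rotation as Ro
def ori(a,pitch=0,ax=None):  # tool down, jaw axis at world yaw a
    z=np.array([np.cos(a),np.sin(a),0]);x=np.array([0,0,-1.]);y=np.cross(z,x)
    R=Ro.from_matrix(np.c_[x,y,z])
    if ax is not None: R=Ro.from_rotvec(pitch*np.array(ax))*R
    return R.as_quat()
E
python3 - <<'E'
from h import *
print(Ro.from_quat(monitor.sense()['ee_rot']).as_matrix().round(2))
for a in (0,np.pi,1.57,-1.57,.155+1.57,.155-1.57):
  for p in [(.462,-.291,.28),(.462,-.291,.096),(.577,-.093,.1),(.585,-.022,.1),(.562,.2735,.085)]:
    j=kinematics.ik(p,ori(a)); print(round(a,2),p,None if j is None else np.round(j,2))
env.reach([.462,-.291,.30],ori(0)); snap("wrist","pics/w1.png",None,1.4); print(monitor.sense()['clock'],monitor.sense()['joints'])
E
```

```text
[[-0.   -0.97  0.24]
 [-0.    0.24  0.97]
 [-1.    0.   -0.  ]]
0 (0.462, -0.291, 0.28) [-0.78  0.33  1.35 -0.    1.46 -0.78]
0 (0.462, -0.291, 0.096) [-0.78  0.5   1.6  -0.    1.04 -0.78]
0 (0.577, -0.093, 0.1) [-0.36  0.57  1.47 -0.    1.1  -0.36]
0 (0.585, -0.022, 0.1) [-0.24  0.57  1.47 -0.    1.1  -0.24]
0 (0.562, 0.2735, 0.085) [ 0.27  0.67  1.35 -0.    1.13  0.27]
3.14 (0.462, -0.291, 0.28) [-0.78  0.33  1.35 -0.    1.46  2.36]
3.14 (0.462, -0.291, 0.096) [-0.78  0.5   1.6  -0.    1.04  2.36]
3.14 (0.577, -0.093, 0.1) [-0.36  0.57  1.47 -0.    1.1   2.78]
3.14 (0.585, -0.022, 0.1) None
3.14 (0.562, 0.2735, 0.085) [ 0.27  0.67  1.35 -0.    1.13 -2.88]
1.57 (0.462, -0.291, 0.28) [-0.78  0.33  1.35 -0.    1.46 -2.35]
1.57 (0.462, -0.291, 0.096) [-0.78  0.5   1.6  -0.    1.04 -2.35]
1.57 (0.577, -0.093, 0.1) [-0.36  0.57  1.47 -0.    1.1  -1.93]
1.57 (0.585, -0.022, 0.1) [-0.24  0.57  1.47 -0.    1.1  -1.81]
1.57 (0.562, 0.2735, 0.085) [ 0.27  0.67  1.35 -0.    1.13 -1.3 ]
-1.57 (0.462, -0.291, 0.28) [-0.78  0.33  1.35 -0.    1.46  0.79]
-1.57 (0.462, -0.291, 0.096) [-0.78  0.5   
[... 278 characters left out ...]
 -2.5 ]
1.73 (0.462, -0.291, 0.096) [-0.78  0.5   1.6  -0.    1.04 -2.5 ]
1.73 (0.577, -0.093, 0.1) [-0.36  0.57  1.47 -0.    1.1  -2.09]
1.73 (0.585, -0.022, 0.1) [-0.24  0.57  1.47 -0.    1.1  -1.96]
1.73 (0.562, 0.2735, 0.085) [ 0.27  0.67  1.35 -0.    1.13 -1.46]
-1.42 (0.462, -0.291, 0.28) [-0.78  0.33  1.35 -0.    1.46  0.64]
-1.42 (0.462, -0.291, 0.096) [-0.78  0.5   1.6  -0.    1.04  0.64]
-1.42 (0.577, -0.093, 0.1) [-0.36  0.57  1.47 -0.    1.1   1.05]
-1.42 (0.585, -0.022, 0.1) [-0.24  0.57  1.47 -0.    1.1   1.18]
-1.42 (0.562, 0.2735, 0.085) [ 0.27  0.67  1.35 -0.    1.13  1.68]
3.2 [-7.75706404e-01  3.22082351e-01  1.30759651e+00  7.51557519e-05
  1.51194637e+00 -7.76755172e-01]
```

View pics/w1.png

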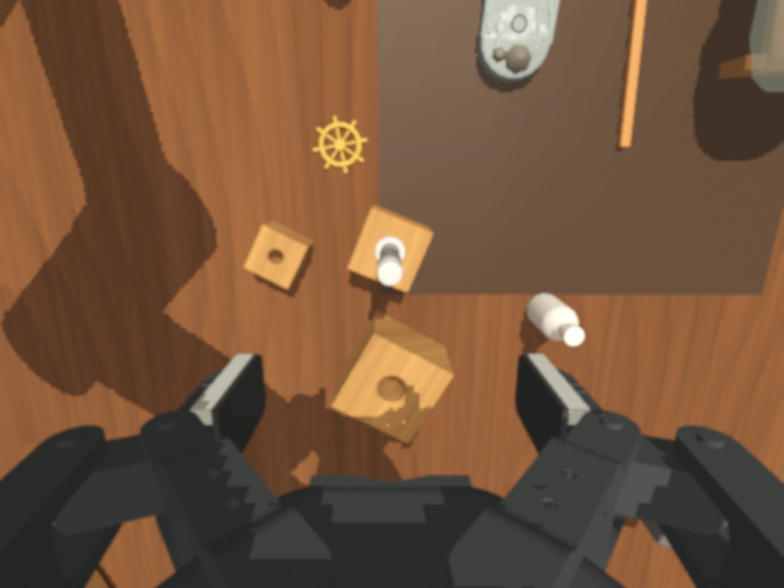

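The wrist picture (1.4x) shows the penetrometer's collar at (390,250) and its barrel top at (390,271), standing in the middle block. The slab's rock is at (517,58) and ring 1 is at (519,23).

```bash
python3 - <<'E'
from h import *
W='pics/w1.npz'
g=lambda x,y,z:pix2w(W,x/1.4,y/1.4,z)
print('collar',g(390,250,.055),'top',g(390,271,.145),'ring1',g(519,23,.018))
for p in [(379,206),(434,232),(408,293),(348,268)]: print(g(*p,.05))
print('mean',np.mean([g(*p,.05) for p in [(379,206),(434,232),(408,293),(348,268)]],0))
d=np.load(W);print(-d['V'][:3,:3].T@d['V'][:3,3])
E
```

```text
collar [ 0.46185937 -0.29199179  0.055     ] top [ 0.4618116  -0.29169272  0.145     ] ring1 [ 0.5770261  -0.09328771  0.018     ]
[ 0.45170998 -0.25196381  0.05      ]
[ 0.50298001 -0.27583109  0.05      ]
[ 0.47939338 -0.33509566  0.05      ]
[ 0.42170687 -0.31029185  0.05      ]
mean [ 0.46394756 -0.2932956   0.05      ]
[ 0.461598   -0.22427817  0.44272436]
```

```bash
python3 - <<'E'
from h import *
p=np.array([.4618,-.2916,.30])
env.movel(p+[0,0,-.10],.2); env.movel([p[0],p[1],.093],.1,guard=6)
print(monitor.sense()['position'],monitor.sense()['contact_force'])
env.close_gripper(40); s=monitor.sense(); print(s['position'],s['contact_force'],s['finger_gap'],s['clock'])
np.save('home.npy',s['position'])
env.movel(s['position']+[0,0,.09],.1); s=monitor.sense(); print(s['position'],s['contact_force'],s['finger_gap'])
env.movel([.577,-.0933,.195],.2); snap("wrist","pics/w2.png",None,1.4);snap("scene","pics/s2.png",(200,140,340,260),5); print(monitor.sense()['clock'])
E
```

```text
[ 0.46205879 -0.29184459  0.09360668] [ 0.3824485   0.38706621 -0.02871407]
[ 0.46191849 -0.29163723  0.09315242] [0.71460589 0.3661817  0.82071981] 0.20142422285408 5.6917
[ 0.46166625 -0.29141837  0.18244631] [-0.34335102 -0.51221309 -0.85134622] 0.20337974174860746
8.1417
```

View pics/w2.png

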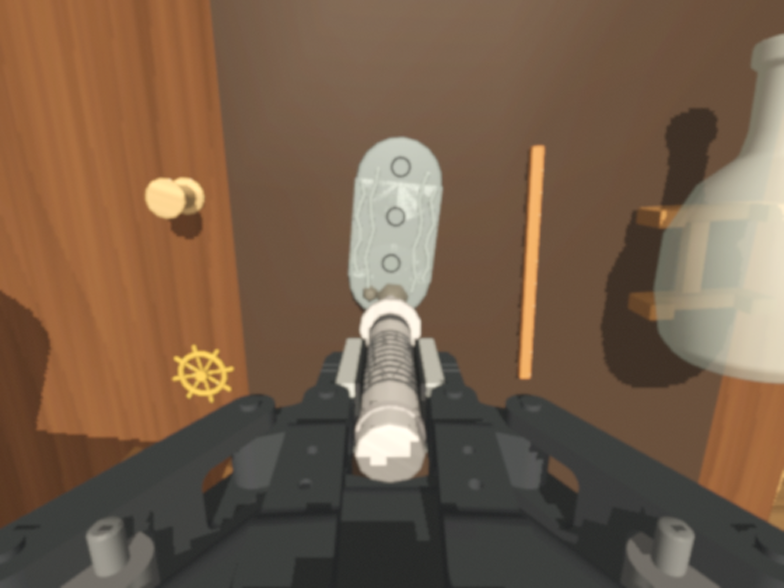

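View pics/s2.png

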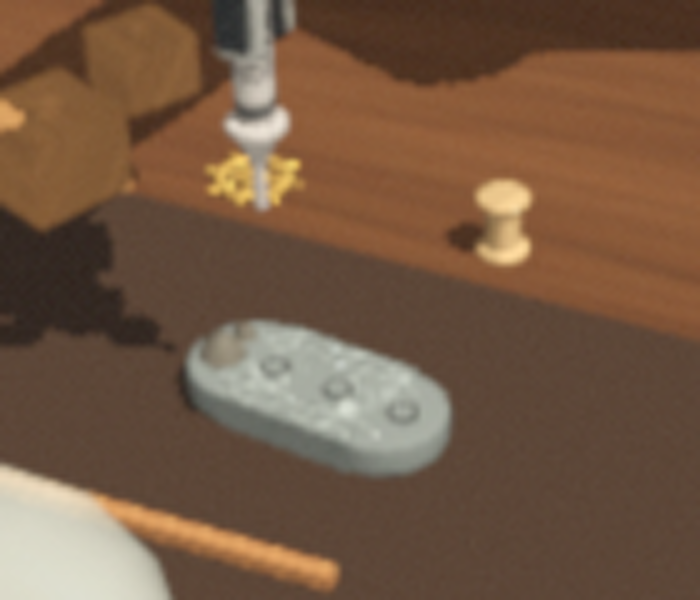

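The wrist picture (1.4x) shows ring 1 at (391,263), ring 2 at (396,216) and ring 3 at (401,166). In the scene crop (5x) the plunger tip is at (262,208) and the penetrometer hangs upright in the fingers.

```bash
python3 - <<'E'
from h import *
W='pics/w2.npz'
for p in [(391,263),(396,216),(401,166)]: print(pix2w(W,p[0]/1.4,p[1]/1.4,.018))
s=monitor.sense(); print(s['position'])
print('tip scene',pix2w('pics/s2.npz',262.5/5-.5+200,208.5/5-.5+140,s['position'][2]-.0852))
print('pred tip px',(w2pix('pics/s2.npz',s['position']-[0,0,.0852])-[200,140]+.5)*5-.5)
for p in [(275,367),(338,389),(403,411)]: print('scene ring',pix2w('pics/s2.npz',(p[0]+.5)/5-.5+200,(p[1]+.5)/5-.5+140,.018))
E
```

```text
[ 0.5768866 -0.0939469  0.018    ]
[ 0.58067188 -0.0578702   0.018     ]
[ 0.58423041 -0.02173199  0.018     ]
[ 0.57668998 -0.09413464  0.19498177]
tip scene [ 0.57757516 -0.09339113  0.10978177]
pred tip px [261.48763322 206.65908334]
scene ring [ 0.57683731 -0.09180755  0.018     ]
scene ring [ 0.57963425 -0.05640609  0.018     ]
scene ring [ 0.58196997 -0.02105613  0.018     ]
```

```bash
python3 - <<'E'
from h import *
for i,(x,y) in enumerate([(.5769,-.0935),(.5808,-.0577),(.5843,-.0218)]):
    env.movel([x,y,.125],.12); env.movel([x,y,.108],.05); env.hold(.2)
    f0=monitor.sense()['contact_force']
    g=env.movel([x,y,.0990],.02,guard=5); env.hold(.4); s=monitor.sense()
    print(i,g,s['position'],(s['contact_force']-f0).round(2))
    if i==0: snap("scene","pics/s3.png",(200,140,340,260),5)
    if s['contact_force'][2]-f0[2]<1.8 : print('WEAK'); break
    env.movel([x,y,.125],.08)
print(monitor.sense()['clock'])
E
```

```text
0 False [ 0.5770165  -0.09354606  0.09910855] [0.96 0.26 1.58]
WEAK
10.6167
```

```bash
python3 - <<'E'
from h import *
f=[]
for _ in range(15): env.hold(.02); f.append(monitor.sense()['contact_force'])
f=np.array(f); print(f.mean(0),f.std(0),monitor.sense()['position'])
E
```

```text
[ 0.96001052 -0.11817477  1.368565  ] [0.43298856 0.55448043 0.38547495] [ 0.57697271 -0.09352763  0.09902126]
```

View pics/s3.png

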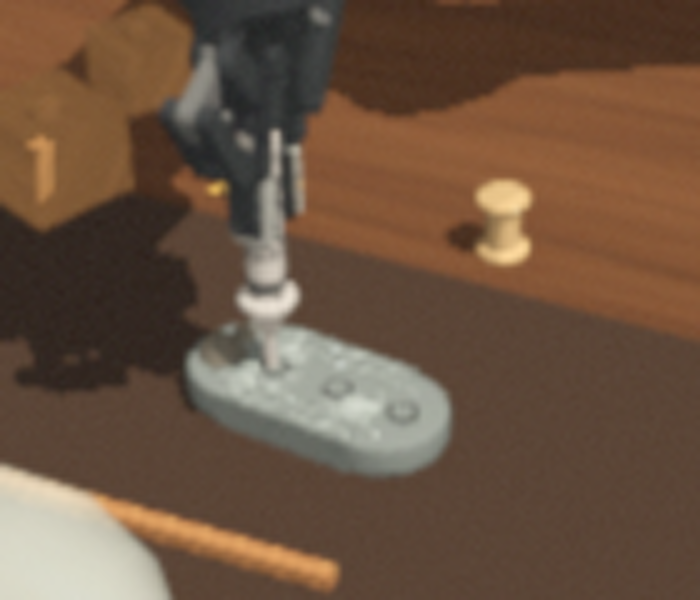

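In the crop the tip stands in ring 1 at (274,368) and the plunger is pushed in. The averaged z force is 1.37 N here, against about -1 N in air. I'll carry on with averaged forces.

```bash
cat >> h.py <<'E'
def F(n=12):
    f=[]
    for _ in range(n): env.hold(.02); f.append(monitor.sense()['contact_force'])
    return np.mean(f,0)
E
python3 - <<'E'
from h import *
fp=F(8); env.movel([.5769,-.0935,.108],.05); f0=F(); print('ring1 dF',(fp-f0).round(2))
for i,(x,y) in enumerate([(.5808,-.0577),(.5843,-.0218)]):
    env.movel([.5769,-.0935,.122] if i==0 else [.5808,-.0577,.122],.1)
    env.movel([x,y,.122],.12); env.movel([x,y,.108],.05)
    f0=F(); g=env.movel([x,y,.0990],.02,guard=6); env.hold(.2); f=F(); s=monitor.sense()
    print(i+2,g,s['position'],(f-f0).round(2))
    if (f-f0)[2]<1.7: print('WEAK'); break
print(monitor.sense()['clock'])
snap("scene","pics/s4.png",(200,140,340,260),5)
E
```

```text
ring1 dF [0.79 0.22 2.19]
2 False [ 0.58090355 -0.05772561  0.0990705 ] [0.75 0.03 2.45]
3 False [ 0.58441058 -0.02181869  0.09910649] [ 0.43 -0.21  2.9 ]
16.375
```

```bash
python3 - <<'E'
from h import *
h=np.load('home.npy'); h[:2]=[.4618,-.2916]
env.movel([.5843,-.0218,.19],.15); env.movel([h[0],h[1],.19],.2); env.movel([h[0],h[1],.155],.1); f0=F(8)
g=env.movel(h+[0,0,.0],.05,guard=8); s=monitor.sense(); print(g,s['position'],(F(8)-f0).round(2))
E
```

```text
False [ 0.46188921 -0.29168179  0.09336266] [ 0.01  0.21 -0.17]
```

```bash
python3 - <<'E'
from h import *
env.release(); s=monitor.sense(); p=s['position'];print(s['finger_gap'])
env.movel([p[0],p[1],.25],.12)
print(monitor.sense()['clock'])
a=snap("scene","pics/s5.png")
# view of lid from wrist
env.reach([.45,.262,.27],ori(.155-np.pi/2)); b=snap("wrist","pics/w5.png")
print(monitor.sense()['clock'])
s=np.load('pics/s5.npz')['im'];w=np.load('pics/w5.npz')['im']
out=np.zeros((600,800,3),np.uint8); out[:420,:560]=w
out[285:600,565:790]=cv2.resize(s[120:190,190:240],None,fx=4.5,fy=4.5,interpolation=cv2.INTER_CUBIC)
cv2.imwrite('pics/c5.png',out)
E
```

```text
0.9985004501820944
23.0917
25.325
```

View pics/c5.png

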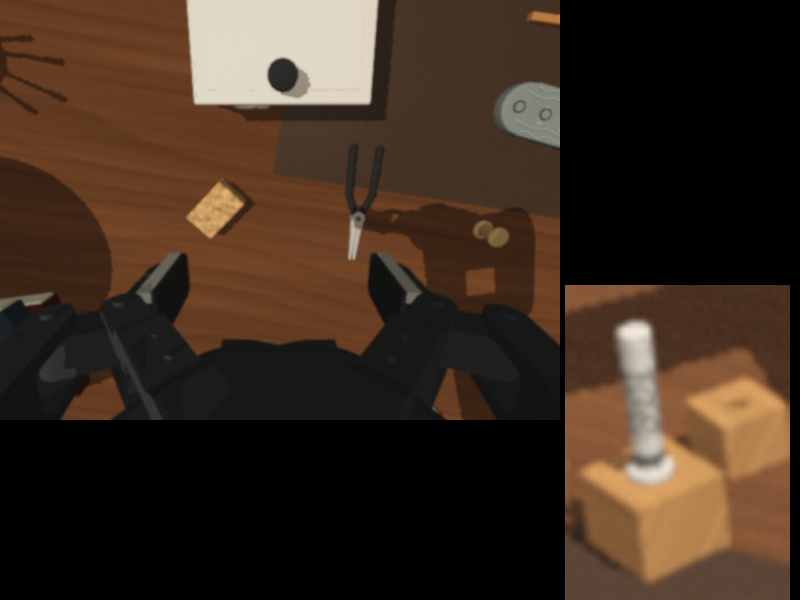

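The penetrometer is home, upright, with its collar on the block and the fingers clear. The wrist picture shows the knob top at about (283,73) and the lid's front corners at (194,104) and (371,104).

```bash
python3 - <<'E'
from h import *
W='pics/w5.npz'
a,b=pix2w(W,194,104,.083),pix2w(W,371,104,.083); d=a-b
print(a,b,np.linalg.norm(d),'yaw',np.arctan2(-d[0],d[1]),'knob',pix2w(W,283,73,.107), 'mid',(a+b)/2)
s=monitor.sense();print(Ro.from_quat(s['ee_rot']).as_matrix()[:,2], s['position'])
E
```

```text
[0.52238549 0.36154254 0.083     ] [0.55070651 0.17929696 0.083     ] 0.18443299310633074 yaw 0.1541672331138067 knob [0.56242955 0.27434803 0.107     ] mid [0.536546   0.27041975 0.083     ]
[ 1.53818018e-01 -9.88099189e-01  9.65189204e-05] [0.45028751 0.26154505 0.26990265]
```

```bash
python3 - <<'E'
from h import *
yaw=.154; q=ori(yaw-np.pi/2); k=np.array([.5618,.2740,.087])
env.reach([*k[:2],.20],q); env.movel([*k[:2],.135],.15); f0=F(8)
g=env.movel(k,.05,guard=6); print(g,monitor.sense()['position'])
if not g:
    env.close_gripper(70); s=monitor.sense(); print(s['finger_gap'],s['position'],(F(8)-f0).round(2),s['clock'])
    np.save('f0.npy',f0)
    snap("scene","pics/s6.png",(330,190,490,310),5)
E
```

```text
False [0.56201936 0.27407353 0.08738736]
0.3253613525506298 [0.56163832 0.27508571 0.08757014] [-1.95  4.51  3.24] 28.3167
```

View pics/s6.png

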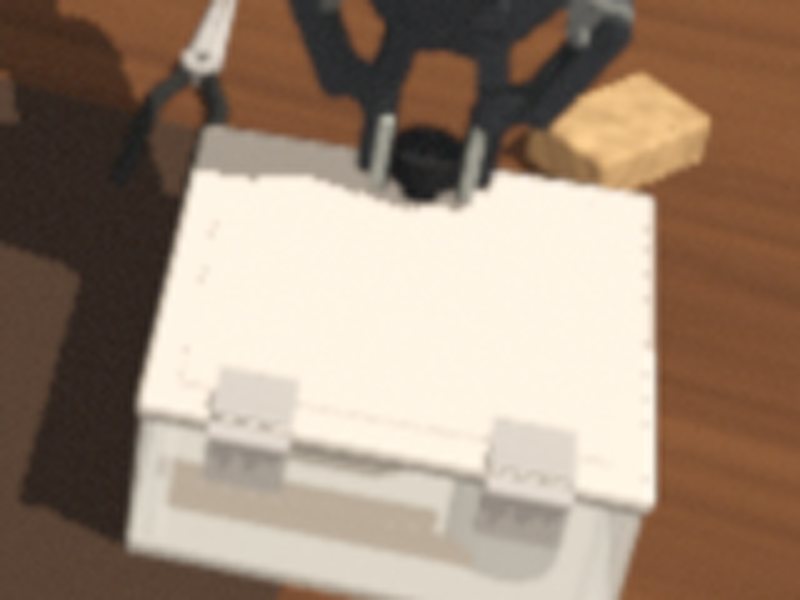

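The fingers hold the knob's head at about (425,160) in the crop, from both sides, with the lid shut. Now I'll swing the lid open slowly about its hinge.

```bash
python3 - <<'E'
from h import *
yaw=.154; R0=Ro.from_quat(ori(yaw-np.pi/2)); ex=np.array([np.cos(yaw),np.sin(yaw),0]); ey=np.array([-np.sin(yaw),np.cos(yaw),0])
p=np.array([.5617,.2748,.0873]); H=p+.150*ex; H[2]=.075; f0=np.load('f0.npy')
for th in [.01,.02,.03,.045,.06,.08,.11,.14,.17,.20]:
    R=Ro.from_rotvec(th*ey)
    env.movel(H+R.apply(p-H),.01 if th<.08 else .02,frame=(R*R0).as_quat()); s=monitor.sense()
    print(th,s['position'].round(4),(s['contact_force']-f0).round(1),round(s['finger_gap'],3),round(s['clock'],1))
env.hold(.5); s=monitor.sense(); print(s['position'],(F()-f0).round(2),s['finger_gap'])
snap("scene","pics/s7.png",(330,170,490,310),4.2)
E
```

```text
0.01 [0.5615 0.275  0.0879] [ 2.4  5.1 -8.5] 0.325 28.9
0.02 [0.5616 0.2751 0.0892] [ 2.5  4.1 -9.7] 0.32 29.1
0.03 [0.5619 0.2751 0.0914] [ 1.7  5.1 -5.7] 0.323 29.4
0.045 [0.5624 0.2751 0.0943] [-0.7  5.5 -2.2] 0.318 29.8
0.06 [0.5627 0.2752 0.0965] [-0.1  5.2 -1.5] 0.325 30.2
0.08 [0.5631 0.2753 0.0995] [-1.1  5.  -1.7] 0.322 30.5
0.11 [0.5639 0.2754 0.1039] [-1.1  4.9 -0.8] 0.326 30.9
0.14 [0.5648 0.2756 0.1084] [-1.1  4.5 -0.7] 0.32 31.2
0.17 [0.5658 0.2757 0.1128] [-1.4  5.1 -0.7] 0.324 31.6
0.2 [0.567  0.2759 0.1171] [-0.9  5.6 -0.6] 0.325 32.0
[0.56700276 0.27589256 0.11712825] [-1.07  5.23 -1.2 ] 0.3224547736492159
```

View pics/s7.png

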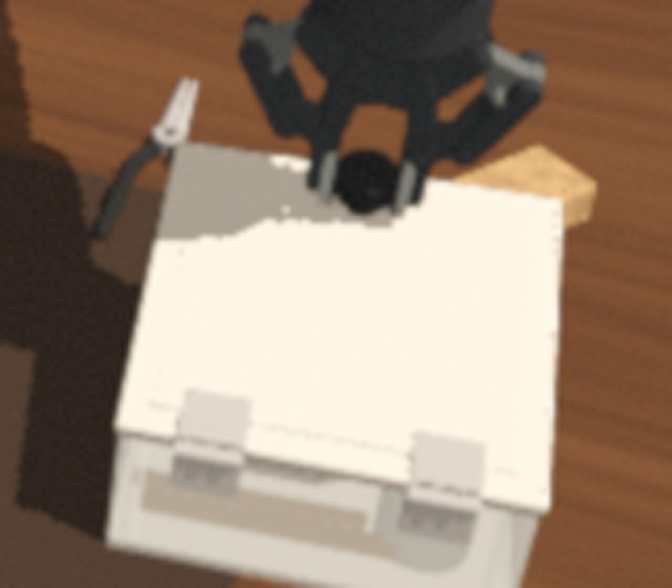

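The lid is raised and the knob is still between the pads, at (365,182). The front corners are at about (180,146) and (562,200). I'll check the angle from those.

```bash
python3 - <<'E'
from h import *
yaw=.154; ex=np.array([np.cos(yaw),np.sin(yaw),0]); ey=np.array([-np.sin(yaw),np.cos(yaw),0])
H=np.array([.5617,.2748,.075])+.15*ex
for th in (0,.1,.15,.2,.25,.3):
    R=Ro.from_rotvec(th*ey); 
    print(th,[((w2pix('pics/s7.npz',H+R.apply(-.175*ex+s*.092*ey+[0,0,.008]))-[330,170]+.5)*4.2).round() for s in (-1,1)])
s=monitor.sense(); print(s['qvel'].round(4),s['clock'])
E
```

```text
0 [array([170., 188.]), array([546., 249.])]
0.1 [array([173., 162.]), array([554., 223.])]
0.15 [array([174., 150.]), array([557., 211.])]
0.2 [array([175., 139.]), array([561., 200.])]
0.25 [array([176., 128.]), array([565., 189.])]
0.3 [array([177., 117.]), array([569., 178.])]
[-0.0005 -0.001   0.0017 -0.0002 -0.001   0.0016] 32.75
```

The corners put the angle at about 0.17 to 0.20 rad, inside the band, and the arm is steady.

```bash
python3 -c "
from h import *
job.hand_in()"
```

```text
the job is handed in; nothing more can be done
```

I pressed the penetrometer into all three rings, put it back in its block, and handed the job in with the lid held open by its knob. `job.hand_in()` gives no verdict, so these are my own checks:

- **Ring presses:** I went from the ring beside the rock outwards. The averaged force rise was 2.2, 2.45 and 2.9 N, which is roughly 3 to 4.5 mm of plunger travel. My first reading on ring 1 looked weak because it was a single noisy sample. Averaging the readings cleared that up while the tip stayed in the ring.
- **Penetrometer:** a picture after release shows it upright with its collar on the block. I did not look at it again after opening the lid.
- **Lid:** the gasket let go smoothly with at most about 10 N measured at the sensor, less than the 15 N expected. The last picture shows the knob still between the fingers. The two front corners give slightly different angles, about 0.17 and 0.20 rad, so the front edge is about 30 to 35 mm open. A steady sideways force of about 5 N remains from the grip, and the arm was at rest.
- **Everything else:** I saw nothing displaced in the pictures, but I did not measure the positions of the sea base and the other things at the end. The run took about 33 s.

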